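# Take drive modules off the tester and hang them to cool

### The arm

A 6-joint arm with a two-finger parallel gripper is mounted at the origin on the work surface. World frame = base frame: x ahead of the robot, y to its left, z up, the work surface at z = 0. Lengths are in m, angles in rad, forces in N, time in s.
With the tool pointing down it reaches from about 0.3 to 0.875 m from the base axis. Payload 6.4 kg.
Tool frame: the origin (TCP) lies between the finger pads; the fingertips stand 19 mm ahead of it and the grasp point (between the pads) is the TCP (ctrl.tips_ahead is the z of the fingertips in the tool frame, in m); z points along the fingers, y is the line along which they close (so a half turn about z gives the same grasp; the last joint's range is limited). The gripper opens to 85 mm and grips with 20 to 120 N. Pads are 22 mm wide; open, the fingers measure 114 mm over their backs; the gripper's body (76 mm by 85 mm) begins 54 mm behind the grasp point. The pads swing forward as they close: fully open they stand 13 mm farther back than shut.
Start: joints at [-1.45, 0.181, 1.607, -0, 1.354, -0.206], TCP at [0.185, -0.545, 0.25] pointing down, gripper open.
Joint ranges: [-2.99, 2.99], [-0.89, 2.07], [0.3, 2.58], [-1.14, 4.28], [0, 2.63], [-3.12, 3.12]. Speed limits (rad/s): [2.57, 2.57, 3.01, 3.14, 3.14, 3.14].

### API

Orientations are given as a unit quaternion [w, x, y, z].
In Python, from bench import readout, vision, ctrl gives the robot as it stands.
- The arm moves only by the tool play_rows, never from a script. Its arguments are lists of equal length, an entry for each row: "xyz": the shift along the tool's x, y, z in mm, a list of three; "rot": the turn, a rotation vector about the tool's x, y, z in rad, a list of three; "grip": the opening, from 0 (shut) to 1 (fully open). In form: {"xyz": [[x, y, z], ...], "rot": [[rx, ry, rz], ...], "grip": [grip, ...]}. A call has exactly 10 rows; each row is the pose to reach, as a shift and turn from the pose commanded when the call began, along the tool's axes at that moment; what a row does not reach only later rows make up. A row lasts 1/8 s, in which the tool goes at most 62.5 mm and 10.7 degrees, less where a joint would pass 70% of its speed; a pose out of reach is approached as far as the arm can. A call with a gripper value outside its range is refused whole. The fingers move at their own pace and stop on an object; the grip force is fixed at half the most. Time passes only in rows, so rows that repeat a pose let the fingers close, or fill a call up. It gives the time, the measured TCP pose, the force, the opening and the grip force at its end, in the units of the state.
- readout.get_obs(): the state, without advancing time (a new reading comes with each control period).
- vision.camera(name): name is "scene" or "top" or "wrist"; returns a dict with "color" (400x640x3 uint8, red, green, blue), "depth" (400x640 float32, m along the optical axis (not along the pixel's ray), 0 where there is no reading), "camera_matrix" (3x3 intrinsics, pixels), "k1" (the pictures are not rectified: a ray, as slopes to the right and down, at radius r is drawn at 1 + k1 r^2 times it, then the intrinsics apply), "extrinsics" (4x4, takes a point from camera to world coordinates); the wrist camera has in their place "hand_eye" (4x4, takes a point from camera to tool coordinates, whose origin is the TCP and whose axes are the flange's). Camera axes: x right, y down, z forward; pixel columns grow to the right and rows downward; lengths in m; the calibration is good to about 2 mm. A picture is of the moment at which its call begins: read the wrist's pose just before it.
- ctrl.hand_in(): hands the job in; it is judged then, once.
The state is a dict: "time_s": time; "q": joint angles; "dq": joint speeds; "joint_efforts": joint torques, N m; "eef_pos": TCP position; "eef_rot": TCP orientation; "wrist_force": force on the tool from outside, world axes, zero at the start; "torque": the same for the moment, N m; "opening": opening from 0.0 (shut) to 1.0 (fully open); "grasp_force": force on a finger pad.
Only numpy, scipy, OpenCV 4.12 (cv2) and the standard library are available. Lean on these libraries where they do the work, as an engineer would, in place of code of your own. Each camera call takes 0.05 s, during which the arm holds its last target. There are 200 camera calls.

### The job

The burn-in test is over. Shut the tester down by pressing its three round keys one at a time, largest first, then the medium one, then the smallest; only after that take out the modules docked in it, each by pushing it down until its catches let go and it springs up, never by forcing it past the catches, and pulling it free. Hang every drive module, those from the tester and those standing on the bench, by its eye on the rack, one to a peg, any peg, and leave the other things on the bench where they are.

Things in the scene. Friction and masses are not known exactly. Their poses are not given: they have to be found in the camera images.
- module1_center (a point): drive module latched in dock1 at the start. 116 mm tall: heavy grey base 56 (own x) x 64 (own y) x 40 mm high; on it an aluminium plate 10 mm thick (x), 44 wide (y), pierced along x by a square eye 28 x 28 mm, 54 to 82 mm above the underside; solid tab above the eye, to be held. 0.2 to 0.33 kg. The point is its centre, 58 mm above the underside, 10 mm below the eye's centre; z up
- module2_center (a point): like module1, latched in dock2 at the start; the point is its centre, 58 mm above its underside, axes as module1. On both outer top edges of a module's base (own y = 28 to 32 mm either side) a 4 mm high ridge, over which the dock's catches hook
- module3_center (a point): like module1, standing on the bench at the start; absent in some runs; the point is its centre, 58 mm above its underside, axes as module1
- module4_center (a point): like module3, standing farther from the robot; absent in some runs; the point is its centre, 58 mm above its underside, axes as module1
- dock1 (a point): dock well, 59 x 67 mm, in the tester's 60 mm high grey housing; the point is the underside centre of a module latched there, 30 mm above the bench (tab top then 146 mm above it). x away from the tester's keys, y along the docks, z up. Pushed down 5 to 6 mm on its tab (6 is the stop; 6 to 9 N), the module is let go by both catches and springs up to 14 mm above latched
- dock2 (a point): dock like dock1, 115 mm from it, same axes. A module that has sprung up rests loosely on the dock's spring lift and is pulled straight up; its base is clear of the housing 30 mm above its latched height. Of the tester, only a 115 mm high display panel, 90 mm behind the docks, and the catches (80 mm) stand above the housing
- catch1a: steel catch of dock 1 at its +y end, 12 mm wide, top 80 mm above the bench, hooked over the module's ridge; origin on its pivot, 40 mm above the bench. It swings outward 0.42 rad when its module is pushed down
- catch1b: steel catch of dock 1 at its -y end, 12 mm wide, top 80 mm above the bench, hooked over the module's ridge; origin on its pivot, 40 mm above the bench. It swings outward 0.42 rad when its module is pushed down
- catch2a: steel catch of dock 2 at its +y end, 12 mm wide, top 80 mm above the bench, hooked over the module's ridge; origin on its pivot, 40 mm above the bench. It swings outward 0.42 rad when its module is pushed down
- catch2b: steel catch of dock 2 at its -y end, 12 mm wide, top 80 mm above the bench, hooked over the module's ridge; origin on its pivot, 40 mm above the bench. It swings outward 0.42 rad when its module is pushed down
- key_large (a joint): travel of the large key in m, 0 up, 0.006 fully down; a 4 N return spring; counts as pressed beyond 0.004
- key_large_top (a point): centre of the top face of the large round grey key, 34 mm across, one of three in a row 70 mm apart on the low apron (35 mm high) at the tester's robot side; press straight down
- key_medium (a joint): travel of the medium key in m, 0 up, 0.006 fully down; a 4 N return spring; counts as pressed beyond 0.004
- key_medium_top (a point): centre of the top face of the medium round grey key, 26 mm across, one of three in a row 70 mm apart on the low apron (35 mm high) at the tester's robot side; press straight down
- key_small (a joint): travel of the small key in m, 0 up, 0.006 fully down; a 4 N return spring; counts as pressed beyond 0.004
- key_small_top (a point): centre of the top face of the small round grey key, 19 mm across, one of three in a row 70 mm apart on the low apron (35 mm high) at the tester's robot side; press straight down
- peg1 (a point): steel peg of the hanging rack, one of four level ones 80 mm apart, 9 mm thick, 160 mm above the bench; the point is on its axis, mid-length. Own x runs along the peg from its free tip on the robot's side (15 mm ball, centre 40 mm towards -x) to its upright post (45 mm towards +x); z up. Nothing of the rack is higher; below are a 12 mm base plate and a cross rail at the posts
- peg2 (a point): peg like peg1, next in the row, same axes
- peg3 (a point): peg like peg1, next in the row, same axes
- peg4 (a point): peg like peg1, next in the row, same axes
- screwdriver: screwdriver lying on the bench in front of the rack, 200 mm long, 26 mm thick; a bystander, origin at its underside
- solder_reel: black solder reel standing on its end on the rack's base plate, under the pegs, 60 mm across, 44 mm high; a bystander, origin at its underside
Mind the look-alikes: they are no part of the job. Leave any green or purple look-alike of the part that bears module1_center alone. What is shaped like the part that bears module3_center but purple is not meant.

How it is judged:
On the way, in this order (a step that is already met when the one before it is completed fails the run):
1. the large key is pressed, with every docked module still in its dock (value of joint key_large above 0.004 m and distance of each of module1_center, module2_center from where it was at the start of the episode below 0.03 m), for 0.05 s.
2. the medium key is pressed, with every docked module still in its dock (value of joint key_medium above 0.004 m and distance of each of module1_center, module2_center from where it was at the start of the episode below 0.03 m), for 0.05 s.
3. the small key is pressed, with every docked module still in its dock (value of joint key_small above 0.004 m and distance of each of module1_center, module2_center from where it was at the start of the episode below 0.03 m), for 0.05 s.
4. every module that was docked has been taken out of the tester (distance of each of module1_center, module2_center from where it was at the start of the episode above 0.09 m), for 0.1 s.
At the end, for the whole second after the job is handed in: Every module present hangs at rest (under 0.03 m/s, tilt under 0.35 rad) on a peg through its eye, alone: its centre within 36 mm of the peg's middle along the peg, 14 mm sideways, and 8 to 30 mm below the peg's axis; modules' centres over 60 mm apart (((x of module1_center in the frame of peg1 between -0.036 and 0.036 m and y of module1_center in the frame of peg1 between -0.014 and 0.014 m and z of module1_center in the frame of peg1 between -0.03 and -0.008 m) or (x of module1_center in the frame of peg2 between -0.036 and 0.036 m and y of module1_center in the frame of peg2 between -0.014 and 0.014 m and z of module1_center in the frame of peg2 between -0.03 and -0.008 m) or (x of module1_center in the frame of peg3 between -0.036 and 0.036 m and y of module1_center in the frame of peg3 between -0.014 and 0.014 m and z of module1_center in the frame of peg3 between -0.03 and -0.008 m) or (x of module1_center in the frame of peg4 between -0.036 and 0.036 m and y of module1_center in the frame of peg4 between -0.014 and 0.014 m and z of module1_center in the frame of peg4 between -0.03 and -0.008 m)) and ((x of module2_center in the frame of peg1 between -0.036 and 0.036 m and y of module2_center in the frame of peg1 between -0.014 and 0.014 m and z of module2_center in the frame of peg1 between -0.03 and -0.008 m) or (x of module2_center in the frame of peg2 between -0.036 and 0.036 m and y of module2_center in the frame of peg2 between -0.014 and 0.014 m and z of module2_center in the frame of peg2 between -0.03 and -0.008 m) or (x of module2_center in the frame of peg3 between -0.036 and 0.036 m and y of module2_center in the frame of peg3 between -0.014 and 0.014 m and z of module2_center in the frame of peg3 between -0.03 and -0.008 m) or (x of module2_center in the frame of peg4 between -0.036 and 0.036 m and y of module2_center in the frame of peg4 between -0.014 and 0.014 m and z of module2_center in the frame of peg4 between -0.03 and -0.008 m)) and ((x of module3_center in the frame of peg1 between -0.036 and 0.036 m and y of module3_center in the frame of peg1 between -0.014 and 0.014 m and z of module3_center in the frame of peg1 between -0.03 and -0.008 m) or (x of module3_center in the frame of peg2 between -0.036 and 0.036 m and y of module3_center in the frame of peg2 between -0.014 and 0.014 m and z of module3_center in the frame of peg2 between -0.03 and -0.008 m) or (x of module3_center in the frame of peg3 between -0.036 and 0.036 m and y of module3_center in the frame of peg3 between -0.014 and 0.014 m and z of module3_center in the frame of peg3 between -0.03 and -0.008 m) or (x of module3_center in the frame of peg4 between -0.036 and 0.036 m and y of module3_center in the frame of peg4 between -0.014 and 0.014 m and z of module3_center in the frame of peg4 between -0.03 and -0.008 m)) and ((x of module4_center in the frame of peg1 between -0.036 and 0.036 m and y of module4_center in the frame of peg1 between -0.014 and 0.014 m and z of module4_center in the frame of peg1 between -0.03 and -0.008 m) or (x of module4_center in the frame of peg2 between -0.036 and 0.036 m and y of module4_center in the frame of peg2 between -0.014 and 0.014 m and z of module4_center in the frame of peg2 between -0.03 and -0.008 m) or (x of module4_center in the frame of peg3 between -0.036 and 0.036 m and y of module4_center in the frame of peg3 between -0.014 and 0.014 m and z of module4_center in the frame of peg3 between -0.03 and -0.008 m) or (x of module4_center in the frame of peg4 between -0.036 and 0.036 m and y of module4_center in the frame of peg4 between -0.014 and 0.014 m and z of module4_center in the frame of peg4 between -0.03 and -0.008 m)) and angle between each of module1_center, module2_center, module3_center, module4_center's own z axis and vertical below 0.35 rad and linear speed of each of module1, module2, module3, module4 below 0.03 m/s and distance between module1_center and module2_center above 0.06 m and distance between each of module1_center, module2_center and module3_center above 0.06 m and distance between each of module1_center, module2_center, module3_center and module4_center above 0.06 m); the robot touches nothing.
It fails at once if two keys are pressed at once (value of joint each of key_large, key_medium above 0.003 m or value of joint each of key_large, key_small above 0.003 m or value of joint each of key_medium, key_small above 0.003 m).
It fails at once if a catch is forced with more than 25 N (contact force between any of catch1a, catch1b, catch2a, catch2b and anything else above 25 N).
It fails at once if another thing on the bench is moved more than 50 mm (distance of any of screwdriver, solder_reel from where it was at the start of the episode above 0.05 m).
Of module3, module4 only 1 to 2 are there at a start; the rules pass over those that are not, and their reading is None.
At some moment in a run one of module3, module4 may be knocked a few centimetres aside while the robot is not near it.
It also fails if it takes over 208 s, if anything falls off the work surface, if the arm or the gripper's body presses on something with over 40 N, if the wrist force passes 120 N, or if a joint passes its speed limit or range.

## Working session

There is one attempt and no reset: what is moved stays moved. The work goes in short steps, Python scripts to look and compute and a tool call to move; the robot and the scene stay as the last step left them, time stands still between calls to the robot, and variables do not carry over. Pictures are saved under pics/ and viewed, at most 14 in all, crops included, and the job is handed in when it is done.

Besides the shell and the picture viewer there is one more tool, called after "Request:" in YAML: its name, and indented under it one key for each argument. play_rows: Moves the arm, as the interface text tells. Its arguments: {"type":"object","properties":{"xyz":{"type":"array","items":{"type":"array","items":{"type":"number"}}},"rot":{"type":"array","items":{"type":"array","items":{"type":"number"}}},"grip":{"type":"array","items":{"type":"number"}}},"required":["xyz","rot","grip"]}

```bash
mkdir -p pics; ls
cat > h.py <<'E'
import numpy as np, cv2
from bench import readout, vision, ctrl
from scipy.spatial.transform import Rotation as R
def pose():
    o=readout.get_obs(); T=np.eye(4); q=o["eef_rot"]; T[:3,:3]=R.from_quat([q[1],q[2],q[3],q[0]]).as_matrix(); T[:3,3]=o["eef_pos"]; return T
def shot(name):
    T=pose(); c=vision.camera(name)
    c["T"]=T@c["hand_eye"] if name=="wrist" else np.array(c["extrinsics"]); return c
def cloud(c):
    K=np.array(c["camera_matrix"]);d=c["depth"];h,w=d.shape
    u,v=np.meshgrid(np.arange(w),np.arange(h))
    p=cv2.undistortPoints(np.stack([u,v],-1).reshape(-1,1,2).astype(np.float64),K,np.array([c["k1"],0,0,0,0.])).reshape(h,w,2)
    P=np.dstack([p[...,0]*d,p[...,1]*d,d])
    W=P@c["T"][:3,:3].T+c["T"][:3,3]; W[d==0]=np.nan; return W
def save(c,fn,crop=None,s=1):
    im=c["color"][...,::-1]
    if crop: x0,y0,x1,y1=crop; im=im[y0:y1,x0:x1]
    cv2.imwrite("pics/"+fn,cv2.resize(im,None,fx=s,fy=s,interpolation=cv2.INTER_CUBIC))
def tool(pw,T=None):
    """world target TCP -> shift in tool axes mm"""
    T=pose() if T is None else T
    return np.round((T[:3,:3].T@(np.array(pw)-T[:3,3]))*1000,1)
E
python3 - <<'E'
from h import *
import pickle
for n in ("scene","top"):
    c=shot(n); save(c,n+"0.png"); pickle.dump(c,open(n+"0.pkl","wb"))
print(readout.get_obs()); print(ctrl.tips_ahead)
E
```

```text
pics
{'time_s': 0.1, 'q': array([-1.45030275e+00,  1.81493716e-01,  1.60788373e+00,  2.80140667e-05,
        1.35384360e+00, -2.06274482e-01]), 'dq': array([ 4.73501992e-04,  6.40240999e-04,  5.62147395e-05,  5.04892717e-04,
       -8.44886248e-04,  1.39366881e-03]), 'joint_efforts': array([-4.77059457e-04, -4.45882738e+01, -3.52239597e+01, -2.72424923e-04,
        4.13081449e-03,  5.39706707e-05]), 'eef_pos': array([ 0.18454663, -0.54408613,  0.24947081]), 'eef_rot': array([-8.12858488e-04,  9.86682659e-01,  1.62655054e-01,  4.85740723e-05]), 'wrist_force': array([-0.02774425,  0.70401636,  0.07605262]), 'torque': array([ 0.00039827, -0.01087988,  0.03980338]), 'grasp_force': 0.0, 'opening': 1.0002445464682075}
0.019
```

View pics/scene0.png

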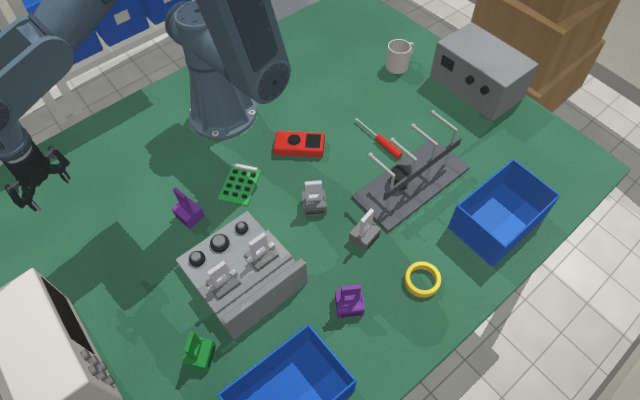

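View pics/top0.png

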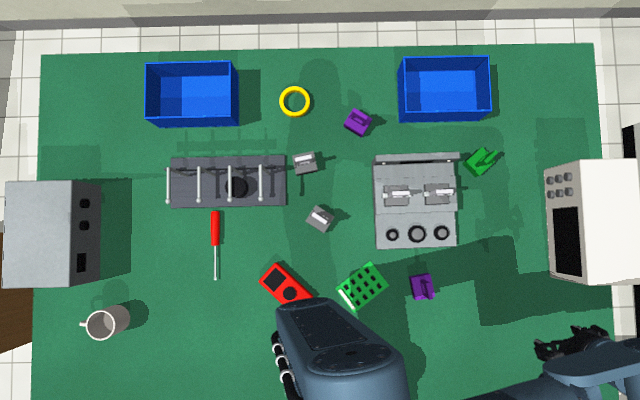

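Both pictures show the tester: in the top view its keys are at (392,234), (417,233) and (442,233), and the docked modules at (396,194) and (439,194). The grey bench modules are at (320,217) and (305,162). The rack pegs are at x≈168–262, y≈150–205. Look-alikes, to be left alone: green (484,160), purple (358,122) and purple (421,287).

Run:
```python
from h import *
import pickle
c=pickle.load(open("top0.pkl","rb")); W=cloud(c)
im=c["color"][...,::-1]
a=cv2.resize(im[140:255,290:470],None,fx=4.4,fy=4.4,interpolation=cv2.INTER_CUBIC)
cv2.imwrite("pics/a.png",a)
def rep(n,x0,y0,x1,y1,zl,zh):
    P=W[y0:y1,x0:x1].reshape(-1,3); m=(P[:,2]>zl)&(P[:,2]<zh); P=P[m]
    if len(P)<4: print(n,len(P));return
    r=cv2.minAreaRect((P[:,:2]*1000).astype(np.float32))
    print(n,len(P),np.round(np.median(P,0),4),np.round(r[0],1),np.round(r[1],1),round(r[2],1))
rep("m1tab",375,175,418,210,.125,.16)
rep("m2tab",418,175,462,210,.125,.16)
rep("m3tab",300,195,340,240,.09,.13)
rep("m4tab",285,145,325,185,.09,.13)
rep("m3base",300,195,340,240,.03,.048)
rep("m4base",285,145,325,185,.03,.048)
for n,u in(("k1",392),("k2",417),("k3",442)): print(n,W[228:240,u-6:u+7].reshape(-1,3)[:, :].mean(0),W[234,u])
rep("housing",365,145,470,255,.05,.066)
rep("apron",365,145,470,255,.03,.05)
rep("panel",365,145,470,180,.1,.13)
for i,u in enumerate((168,199,230,261)): rep("peg%d"%i,u-6,145,u+8,210,.13,.19)
rep("reel",215,165,260,205,.035,.08)
rep("sd",200,205,230,285,.005,.05)
```

```text
m1tab 77 [ 0.5353 -0.2098  0.1462] [ 535.7 -212.4] [44.1 10.1] 88.7
m2tab 87 [ 0.538  -0.3259  0.1459] [ 538.5 -327.8] [45.8 10.2] 89.8
m3tab 63 [ 0.4752 -0.0016  0.1161] [ 4.764e+02 -2.000e-01] [44.   9.8] 56.1
m4tab 87 [0.6383 0.0409 0.1151] [640.  40.] [10.7 43.2] 10.3
m3base 370 [ 0.4765 -0.0006  0.0401] [476.4  -0.5] [64.2 55.6] 55.0
m4base 312 [0.631  0.0392 0.0403] [640.1  40.2] [56.9 63.9] 11.5
k1 [ 0.42870517 -0.20394479  0.0459689 ] [ 0.42746475 -0.20171222  0.06014362]
k2 [nan nan nan] [ 0.42593846 -0.27172473  0.06065389]
k3 [ 0.42561208 -0.34492113  0.04975673] [ 0.42430976 -0.34329272  0.0554674 ]
housing 2746 [ 0.5549 -0.2718  0.0589] [ 517.9 -272.3] [223.9 228.8] 0.5
apron 3067 [ 0.4532 -0.2669  0.0364] [ 514.6 -296. ] [280.3 256.1] 89.9
panel 677 [ 0.6364 -0.2686  0.1145] [ 637.3 -270.1] [ 22.1 228.3] 1.1
peg0 138 [0.5698 0.388  0.1635] [568.6 390.3] [96.2 14.3] 1.8
peg1 131 [0.5708 0.3079 0.1636] [569.4 309.4] [95.5 11.2] 1.7
peg2 135 [0.5739 0.2278 0.1635] [569.3 228.4] [94.2 11.2] 0.5
peg3 140 [0.5726 0.148  0.1635] [570.1 149. ] [93.8 11. ] 1.3
reel 301 [0.5732 0.2328 0.0555] [574.8 238.4] [63.7 58.7] 25.0
sd 465 [0.4526 0.3041 0.0196] [409.6 313. ] [ 86.1 227.5] 87.8
```

View pics/a.png

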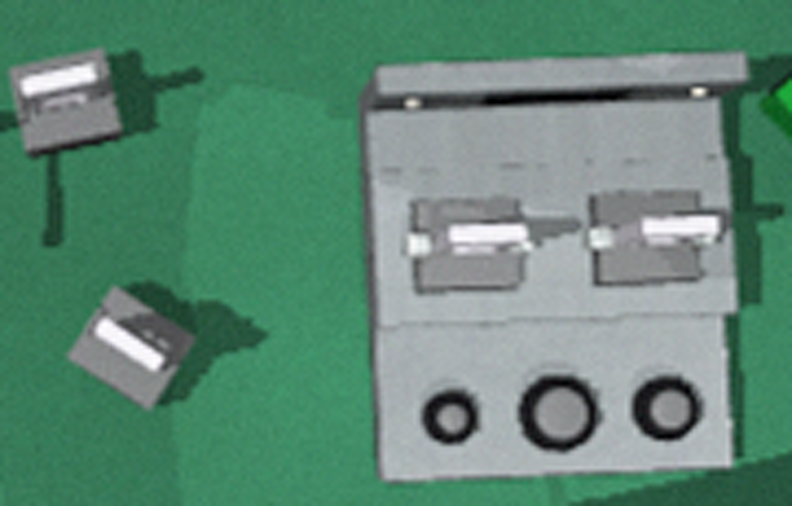

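Request:
play_rows:
  xyz:
    - [17, -9, -50]
    - [68, -35, -110]
    - [119, -61, -110]
    - [170, -87, -110]
    - [221, -113, -110]
    - [272, -140, -110]
    - [306, -157, -110]
    - [339, -174, -110]
    - [339, -174, -110]
    - [339, -174, -110]
  rot:
    - [0, 0, -0.1]
    - [0, 0, -0.28]
    - [0, 0, -0.46]
    - [0, 0, -0.64]
    - [0, 0, -0.82]
    - [0, 0, -1.0]
    - [0, 0, -1.15]
    - [0, 0, -1.245]
    - [0, 0, -1.245]
    - [0, 0, -1.245]
  grip: [1, 1, 0, 0, 0, 0, 0, 0, 0, 0]

```text
time_s: 1.35
eef_pos: [0.4495, -0.2711, 0.3599]
eef_rot: [-0.0, 0.707, 0.707, -0.0]
wrist_force: [-0.5, -0.3, 0.1]
opening: -0.003
grasp_force: 0.0
```

Run:
```python
from h import *
import pickle
o=readout.get_obs();print(np.round(o["eef_pos"],4),np.round(pose()[:3,:3],3),o["q"],o["opening"])
c=shot("wrist"); print(np.round(c["hand_eye"],3)); save(c,"w1.png"); pickle.dump(c,open("w1.pkl","wb"))
```

```text
[ 0.4495 -0.2711  0.3599] [[-0.     1.    -0.001]
 [ 1.     0.     0.   ]
 [ 0.    -0.001 -1.   ]] [-7.68807703e-01 -3.76621665e-03  1.58678644e+00 -4.59291873e-04
  1.55929420e+00 -7.69213118e-01] -0.003079807426969505
[[-0.001 -0.964 -0.266  0.068]
 [ 1.    -0.001 -0.001 -0.   ]
 [ 0.001 -0.266  0.964 -0.123]
 [ 0.     0.     0.     1.   ]]
```

View pics/w1.png

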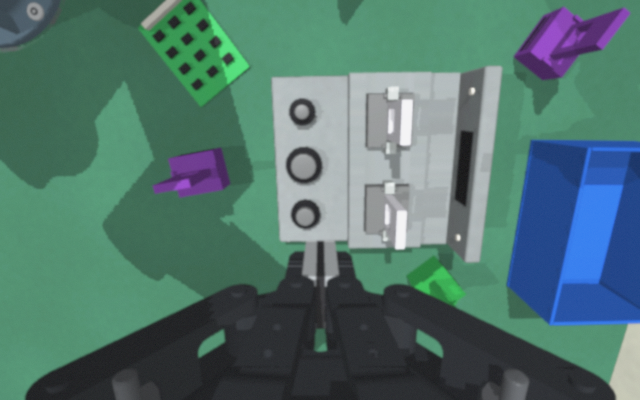

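The wrist view shows the small key at (302,112), large at (303,165) and medium at (305,214), with the docked modules at (400,122) and (395,220).

Run:
```python
from h import *
import pickle
c=pickle.load(open("w1.pkl","rb")); W=cloud(c)
for n,u,v,r in(("S",302,112,7),("L",303,165,11),("M",305,214,8)):
    g=c["color"][v-25:v+26,u-25:u+26]
    P=W[v-20:v+21,u-20:u+21].reshape(-1,3)
    z=np.nanmedian(W[v-3:v+4,u-3:u+4,2]); m=P[:,2]>z-.005; P=P[m]
    print(n,z,np.round(P.mean(0),4),np.round(np.ptp(P,axis=0),4),cv2.minEnclosingCircle((P[:,:2]*1000).astype(np.float32)))
def rep(n,x0,y0,x1,y1,zl,zh):
    P=W[y0:y1,x0:x1].reshape(-1,3); m=(P[:,2]>zl)&(P[:,2]<zh); P=P[m]
    r=cv2.minAreaRect((P[:,:2]*1000).astype(np.float32))
    print(n,len(P),np.round(np.median(P,0),4),np.round(r[0],1),np.round(r[1],1),round(r[2],1))
rep("m1tab",380,85,430,155,.138,.152)
rep("m2tab",370,180,430,255,.138,.152)
rep("panel",440,60,505,270,.108,.122)
rep("h",340,60,500,270,.054,.064)
```

```text
S 0.05639845619128092 [ 0.4256 -0.2021  0.0558] [0.0178 0.0185 0.0069] ((425.55242919921875, -202.18394470214844), 9.291587829589844)
L 0.05631898229091245 [ 0.427  -0.2717  0.0561] [0.0332 0.0322 0.007 ] ((426.9698791503906, -272.3133544921875), 16.826335906982422)
M 0.05660989935401872 [ 0.4283 -0.3413  0.0561] [0.0249 0.0248 0.007 ] ((427.91741943359375, -342.0922546386719), 12.78051471710205)
m1tab 533 [ 0.5341 -0.2123  0.1457] [ 535.  -212.6] [10.6 43.7] 1.0
m2tab 431 [ 0.536  -0.3261  0.1458] [ 536.8 -327.4] [10.8 43.6] 0.9
panel 3595 [ 0.634  -0.2539  0.1139] [ 635.5 -268. ] [ 21.2 228. ] 1.0
h 8924 [ 0.5367 -0.2615  0.0593] [ 557.3 -270. ] [143.3 231.3] 0.8
```

Request:
play_rows:
  xyz:
    - [0, -22.5, 60]
    - [-1, -22.5, 120]
    - [-1, -22.5, 180]
    - [-1, -22.5, 235]
    - [-1, -22.5, 270]
    - [-1, -22.5, 282]
    - [-1, -22.5, 287]
    - [-1, -22.5, 290]
    - [-1, -22.5, 290]
    - [-1, -22.5, 290]
  rot:
    - [0, 0, 0]
    - [0, 0, 0]
    - [0, 0, 0]
    - [0, 0, 0]
    - [0, 0, 0]
    - [0, 0, 0]
    - [0, 0, 0]
    - [0, 0, 0]
    - [0, 0, 0]
    - [0, 0, 0]
  grip: [0, 0, 0, 0, 0, 0, 0, 0, 0, 0]

```text
time_s: 2.65
eef_pos: [0.428, -0.273, 0.0715]
eef_rot: [0.001, 0.707, 0.708, -0.0]
wrist_force: [-1.9, -1.4, 3.9]
opening: 0.0
grasp_force: 1.6
```

Request:
play_rows:
  xyz:
    - [0, 0, 1]
    - [0, 0, 2]
    - [0, 0, 3]
    - [0, 0, 3]
    - [0, 0, 3]
    - [0, 0, 3]
    - [0, 0, 3]
    - [0, 0, 3]
    - [0, 0, 3]
    - [0, 0, 3]
  rot:
    - [0, 0, 0]
    - [0, 0, 0]
    - [0, 0, 0]
    - [0, 0, 0]
    - [0, 0, 0]
    - [0, 0, 0]
    - [0, 0, 0]
    - [0, 0, 0]
    - [0, 0, 0]
    - [0, 0, 0]
  grip: [0, 0, 0, 0, 0, 0, 0, 0, 0, 0]

```text
time_s: 3.9
eef_pos: [0.4282, -0.273, 0.0697]
eef_rot: [0.001, 0.707, 0.708, -0.0]
wrist_force: [-5.8, 2.4, 21.6]
opening: -0.0
grasp_force: 10.8
```

Request:
play_rows:
  xyz:
    - [0, 0, -20]
    - [0, 0, -28]
    - [-35, 0.5, -28]
    - [-70, 1, -28]
    - [-70, 1, -20]
    - [-70, 1, -10]
    - [-70, 1, -5]
    - [-70, 1, -2]
    - [-70, 1, -1]
    - [-70, 1, -1]
  rot:
    - [0, 0, 0]
    - [0, 0, 0]
    - [0, 0, 0]
    - [0, 0, 0]
    - [0, 0, 0]
    - [0, 0, 0]
    - [0, 0, 0]
    - [0, 0, 0]
    - [0, 0, 0]
    - [0, 0, 0]
  grip: [0, 0, 0, 0, 0, 0, 0, 0, 0, 0]

```text
time_s: 5.15
eef_pos: [0.4279, -0.3405, 0.0698]
eef_rot: [-0.001, 0.706, 0.708, -0.0]
wrist_force: [-7.0, 7.4, 20.6]
opening: -0.0
grasp_force: 9.8
```

Request:
play_rows:
  xyz:
    - [0, 0, 0.5]
    - [0, 0, 0.5]
    - [0, 0, 0.5]
    - [0, 0, -20]
    - [0, 0, -28]
    - [45, -0.8, -28]
    - [90, -1.5, -28]
    - [140, -2.5, -28]
    - [140, -2.5, -28]
    - [140, -2.5, -20]
  rot:
    - [0, 0, 0]
    - [0, 0, 0]
    - [0, 0, 0]
    - [0, 0, 0]
    - [0, 0, 0]
    - [0, 0, 0]
    - [0, 0, 0]
    - [0, 0, 0]
    - [0, 0, 0]
    - [0, 0, 0]
  grip: [0, 0, 0, 0, 0, 0, 0, 0, 0, 0]

```text
time_s: 6.4
eef_pos: [0.4265, -0.2025, 0.0886]
eef_rot: [0.001, 0.706, 0.708, 0.0]
wrist_force: [0.5, -0.6, 0.8]
opening: -0.006
grasp_force: 0.0
```

Request:
play_rows:
  xyz:
    - [0, 0, 8]
    - [0, 0, 14]
    - [0, 0, 17]
    - [0, 0, 19]
    - [0, 0, 20]
    - [0, 0, 20]
    - [0, 0, 20]
    - [0, 0, 20]
    - [0, 0, 20]
    - [0, 0, 20]
  rot:
    - [0, 0, 0]
    - [0, 0, 0]
    - [0, 0, 0]
    - [0, 0, 0]
    - [0, 0, 0]
    - [0, 0, 0]
    - [0, 0, 0]
    - [0, 0, 0]
    - [0, 0, 0]
    - [0, 0, 0]
  grip: [0, 0, 0, 0, 0, 0, 0, 0, 0, 0]

```text
time_s: 7.65
eef_pos: [0.4257, -0.2027, 0.0697]
eef_rot: [0.0, 0.707, 0.708, -0.001]
wrist_force: [-8.5, 0.8, 18.1]
opening: 0.002
grasp_force: 8.9
```

Request:
play_rows:
  xyz:
    - [0, 0, -60]
    - [0, 0, -120]
    - [-3, 30, -122]
    - [-7, 75, -122]
    - [-10.6, 109.5, -122]
    - [-10.6, 109.5, -115]
    - [-10.6, 109.5, -104]
    - [-10.6, 109.5, -98]
    - [-10.6, 109.5, -94]
    - [-10.6, 109.5, -92]
  rot:
    - [0, 0, 0]
    - [0, 0, 0]
    - [0, 0, -0.017]
    - [0, 0, -0.017]
    - [0, 0, -0.017]
    - [0, 0, -0.017]
    - [0, 0, -0.017]
    - [0, 0, -0.017]
    - [0, 0, -0.017]
    - [0, 0, -0.017]
  grip: [0, 0, 0, 0, 0, 0, 0, 0, 0, 0]

```text
time_s: 8.9
eef_pos: [0.5352, -0.2127, 0.1612]
eef_rot: [0.001, 0.701, 0.713, 0.0]
wrist_force: [-0.4, 1.6, 7.2]
opening: -0.001
grasp_force: 3.5
```

Request:
play_rows:
  xyz:
    - [0, 0, 1]
    - [0, 0, 2]
    - [0, 0, 2]
    - [0, 0, 2]
    - [0, 0, 2]
    - [0, 0, 2]
    - [0, 0, 2]
    - [0, 0, 2]
    - [0, 0, 2]
    - [0, 0, 2]
  rot:
    - [0, 0, 0]
    - [0, 0, 0]
    - [0, 0, 0]
    - [0, 0, 0]
    - [0, 0, 0]
    - [0, 0, 0]
    - [0, 0, 0]
    - [0, 0, 0]
    - [0, 0, 0]
    - [0, 0, 0]
  grip: [0, 0, 0, 0, 0, 0, 0, 0, 0, 0]

```text
time_s: 10.15
eef_pos: [0.5355, -0.2128, 0.1598]
eef_rot: [0.001, 0.701, 0.713, 0.0]
wrist_force: [-1.4, 1.8, 7.4]
opening: -0.001
grasp_force: 3.7
```

Request:
play_rows:
  xyz:
    - [0, 0, 1]
    - [0, 0, 2]
    - [0, 0, 2.5]
    - [0, 0, 2.5]
    - [0, 0, 2.5]
    - [0, 0, 2.5]
    - [0, 0, 2.5]
    - [0, 0, 2.5]
    - [0, 0, 2.5]
    - [0, 0, 2.5]
  rot:
    - [0, 0, 0]
    - [0, 0, 0]
    - [0, 0, 0]
    - [0, 0, 0]
    - [0, 0, 0]
    - [0, 0, 0]
    - [0, 0, 0]
    - [0, 0, 0]
    - [0, 0, 0]
    - [0, 0, 0]
  grip: [0, 0, 0, 0, 0, 0, 0, 0, 0, 0]

```text
time_s: 11.4
eef_pos: [0.5366, -0.2133, 0.1592]
eef_rot: [0.003, 0.701, 0.713, 0.001]
wrist_force: [-1.8, 2.2, 16.0]
opening: -0.0
grasp_force: 7.8
```

Request:
play_rows:
  xyz:
    - [0, 0, -10]
    - [0, 0, -20]
    - [0, 0, -35]
    - [0, 0, -50]
    - [0, 0, -65]
    - [0, 0, -65]
    - [0, 0, -65]
    - [0, 0, -65]
    - [0, 0, -65]
    - [0, 0, -65]
  rot:
    - [0, 0, 0]
    - [0, 0, 0]
    - [0, 0, 0]
    - [0, 0, 0]
    - [0, 0, 0]
    - [0, 0, 0]
    - [0, 0, 0]
    - [0, 0, 0]
    - [0, 0, 0]
    - [0, 0, 0]
  grip: [0, 0, 0, 0, 0.8, 0.8, 0.8, 0.8, 0.8, 0.8]

```text
time_s: 12.65
eef_pos: [0.5351, -0.2124, 0.2204]
eef_rot: [-0.0, 0.701, 0.713, -0.0]
wrist_force: [0.8, -0.3, -1.3]
opening: 0.8
grasp_force: 0.0
```

```bash
cat >> h.py <<'E'
def tabs(c,zl,zh,box,minA=15):
    """tab tops in world: regions with z in zl..zh inside box x0,x1,y0,y1"""
    W=cloud(c); m=((W[...,2]>zl)&(W[...,2]<zh)&(W[...,0]>box[0])&(W[...,0]<box[1])&(W[...,1]>box[2])&(W[...,1]<box[3])).astype(np.uint8)
    n,l,s,_=cv2.connectedComponentsWithStats(m)
    for i in range(1,n):
        if s[i,4]<minA: continue
        P=W[l==i]; r=cv2.minAreaRect((P[:,:2]*1000).astype(np.float32))
        print(len(P),"z",np.round(np.median(P[:,2]),4),np.round(np.percentile(P[:,2],95),4),"c",np.round(r[0],1),np.round(r[1],1),round(r[2],1))
E
python3 - <<'E'
from h import *
c=shot("top"); 
tabs(c,.135,.17,(.5,.58,-.38,-.17)); tabs(c,.1,.13,(.4,.7,-.05,.1))
o=readout.get_obs(); print(o["eef_pos"],o["opening"])
E
```

```text
73 z 0.1155 0.1194 c [639.9  40. ] [10.3 43.1] 10.2
62 z 0.1154 0.119 c [ 4.765e+02 -4.000e-01] [43.7  9.7] 55.2
[ 0.53518017 -0.21242186  0.22055728] 0.8006285589810775
```

Run:
```python
from h import *
for n in("wrist","scene"):
    c=shot(n); print(n); tabs(c,.138,.17,(.5,.58,-.38,-.17))
```

```text
wrist
1268 z 0.1593 0.1603 c [ 535.6 -212.4] [ 9.9 44.3] 0.9
173 z 0.1449 0.1469 c [ 537.4 -307.7] [9.5 7.2] 11.4
scene
105 z 0.155 0.1614 c [ 537.6 -221. ] [13.1 31. ] 0.6
111 z 0.1452 0.1478 c [ 540.9 -329.3] [12.9 44.6] 1.3
```

Request:
play_rows:
  xyz:
    - [0, 0, 25]
    - [0, 0, 50]
    - [0, 0, 65]
    - [0, 0, 72]
    - [0, 0, 72]
    - [0, 0, 72]
    - [0, 0, 72]
    - [0, 0, 72]
    - [0, 0, 72]
    - [0, 0, 72]
  rot:
    - [0, 0, 0]
    - [0, 0, 0]
    - [0, 0, 0]
    - [0, 0, 0]
    - [0, 0, 0]
    - [0, 0, 0]
    - [0, 0, 0]
    - [0, 0, 0]
    - [0, 0, 0]
    - [0, 0, 0]
  grip: [0.8, 0.8, 0.8, 0.8, 0.8, 0.0, 0.0, 0.0, 0.0, 0.0]

```text
time_s: 14.05
eef_pos: [0.5355, -0.2126, 0.1492]
eef_rot: [0.0, 0.701, 0.713, 0.0]
wrist_force: [-0.2, -0.1, 1.2]
opening: 0.106
grasp_force: 59.8
```

Request:
play_rows:
  xyz:
    - [0, 0, 0]
    - [0, 0, 0]
    - [0, 0, -10]
    - [0, 0, -25]
    - [0, 0, -45]
    - [0, 0, -70]
    - [0, 0, -100]
    - [0, 0, -115]
    - [0, 0, -115]
    - [0, 0, -115]
  rot:
    - [0, 0, 0]
    - [0, 0, 0]
    - [0, 0, 0]
    - [0, 0, 0]
    - [0, 0, 0]
    - [0, 0, 0]
    - [0, 0, 0]
    - [0, 0, 0]
    - [0, 0, 0]
    - [0, 0, 0]
  grip: [0, 0, 0, 0, 0, 0, 0, 0, 0, 0]

```text
time_s: 15.3
eef_pos: [0.5346, -0.2121, 0.2625]
eef_rot: [-0.001, 0.701, 0.713, -0.0]
wrist_force: [-0.2, -0.1, -3.0]
opening: 0.105
grasp_force: 59.1
```

Request:
play_rows:
  xyz:
    - [20, -2, 0]
    - [70, -7, 0]
    - [130, -13, 0]
    - [190, -18, 0]
    - [250, -24, 0]
    - [310, -30, 0]
    - [370, -36, 0]
    - [430, -42, 0]
    - [490, -48, 0]
    - [540, -54, 0]
  rot:
    - [0, 0, 0]
    - [0, 0, 0]
    - [0, 0, 0]
    - [0, 0, 0]
    - [0, 0, 0]
    - [0, 0, 0]
    - [0, 0, 0]
    - [0, 0, 0]
    - [0, 0, 0]
    - [0, 0, 0]
  grip: [0, 0, 0, 0, 0, 0, 0, 0, 0, 0]

```text
time_s: 16.55
eef_pos: [0.4694, 0.3292, 0.2628]
eef_rot: [-0.001, 0.7, 0.714, -0.001]
wrist_force: [0.3, -0.4, -2.6]
opening: 0.104
grasp_force: 59.1
```

Request:
play_rows:
  xyz:
    - [30, -1, 0]
    - [50, -1, 0]
    - [60, -1, 0]
    - [63, -1, 0]
    - [63, -1, 0]
    - [63, -1, 0]
    - [63, -1, 0]
    - [63, -1, 0]
    - [63, -1, 0]
    - [63, -1, 0]
  rot:
    - [0, 0, 0]
    - [0, 0, 0]
    - [0, 0, 0]
    - [0, 0, 0]
    - [0, 0, 0]
    - [0, 0, 0]
    - [0, 0, 0]
    - [0, 0, 0]
    - [0, 0, 0]
    - [0, 0, 0]
  grip: [0, 0, 0, 0, 0, 0, 0, 0, 0, 0]

```text
time_s: 17.8
eef_pos: [0.4694, 0.3894, 0.2638]
eef_rot: [0.0, 0.701, 0.713, 0.0]
wrist_force: [1.0, -1.1, -3.1]
opening: 0.105
grasp_force: 59.0
```

Run:
```python
from h import *
import pickle
c=shot("wrist"); pickle.dump(c,open("w2.pkl","wb")); save(c,"w2.png"); print(np.round(c["T"][:3,3],3),readout.get_obs()["eef_pos"])
W=cloud(c)
m=((W[...,2]>.14)&(W[...,2]<.172)&(W[...,0]>.5)&(W[...,0]<.63)&(W[...,1]>.1)).astype(np.uint8)
n,l,s,_=cv2.connectedComponentsWithStats(m)
for i in range(1,n):
    if s[i,4]<60: continue
    P=W[l==i]; f=np.polyfit(P[:,0]-.57,P[:,1],1); r=cv2.minAreaRect((P[:,:2]*1000).astype(np.float32))
    print(s[i],f,np.round(np.percentile(P[:,2],[5,50,95]),4),np.percentile(P[:,0],[1,99]),r)
c=shot("top"); tabs(c,.14,.17,(.5,.58,-.38,-.17));print("rack");tabs(c,.145,.175,(.5,.64,.1,.45));tabs(c,.1,.13,(.4,.7,-.05,.1))
```

```text
[0.468 0.457 0.387] [0.46938043 0.38943315 0.26377672]
[ 389  197  133   21 1782] [0.00544739 0.39304901] [0.1587 0.1631 0.1657] [0.51984044 0.61299449] ((566.748046875, 393.3966064453125), (96.28026580810547, 13.993932723999023), 1.7284356355667114)
[451 287  53  24 596] [-0.00853144  0.31482545] [0.1433 0.1617 0.1642] [0.57723522 0.61480935] ((594.82568359375, 313.0641174316406), (41.08241271972656, 8.508898735046387), 0.39264318346977234)
74 z 0.1468 0.1501 c [ 538.5 -327.7] [10. 45.] 0.7
rack
131 z 0.1641 0.1673 c [569.2 228.7] [93.8 10.3] 1.1
137 z 0.1636 0.1682 c [570.2 149. ] [93.9 10.8] 1.1
132 z 0.1634 0.1675 c [568.6 390.5] [95.7 13.8] 1.5
124 z 0.1635 0.1676 c [569.3 307.3] [10.6 95.5] 88.1
77 z 0.1151 0.1197 c [639.9  39.9] [10.8 43. ] 9.8
62 z 0.1164 0.1188 c [4.765e+02 1.000e-01] [43.3  9.8] 56.1
```

View pics/w2.png

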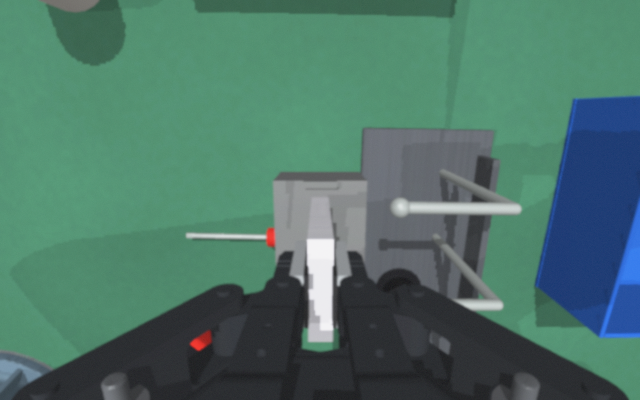

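Request:
play_rows:
  xyz:
    - [0.5, 0, 35]
    - [0.5, 0, 60]
    - [0.5, 0, 67]
    - [0.5, 0, 67]
    - [0.5, 20, 67]
    - [0.5, 40, 67]
    - [0.5, 60, 67]
    - [0.5, 80, 67]
    - [0.5, 95, 67]
    - [0.5, 99, 67]
  rot:
    - [0, 0, 0]
    - [0, 0, 0]
    - [0, 0, 0]
    - [0, 0, 0]
    - [0, 0, 0]
    - [0, 0, 0]
    - [0, 0, 0]
    - [0, 0, 0]
    - [0, 0, 0]
    - [0, 0, 0]
  grip: [0, 0, 0, 0, 0, 0, 0, 0, 0, 0]

```text
time_s: 19.15
eef_pos: [0.5695, 0.3917, 0.1976]
eef_rot: [0.0, 0.701, 0.713, 0.001]
wrist_force: [-0.1, 0.8, -3.1]
opening: 0.106
grasp_force: 59.1
```

Request:
play_rows:
  xyz:
    - [0, 0, 0]
    - [0, 0, 3]
    - [0, 0, 6]
    - [0, 0, 8]
    - [0, 0, 9]
    - [0, 0, 9]
    - [0, 0, 9]
    - [0, 0, 9]
    - [0, 0, 9]
    - [0, 0, 9]
  rot:
    - [0, 0, 0]
    - [0, 0, 0]
    - [0, 0, 0]
    - [0, 0, 0]
    - [0, 0, 0]
    - [0, 0, 0]
    - [0, 0, 0]
    - [0, 0, 0]
    - [0, 0, 0]
    - [0, 0, 0]
  grip: [0, 0, 0, 0, 0, 0, 0, 0, 0, 0]

```text
time_s: 20.4
eef_pos: [0.5684, 0.3917, 0.1879]
eef_rot: [-0.0, 0.701, 0.713, 0.0]
wrist_force: [-0.6, -0.3, -1.2]
opening: 0.106
grasp_force: 59.5
```

Request:
play_rows:
  xyz:
    - [0, 0, 1]
    - [0, 0, 1]
    - [0, 0, 1]
    - [0, 0, 1]
    - [0, 0, 1]
    - [0, 0, 1]
    - [0, 0, -15]
    - [0, 0, -40]
    - [0, 0, -75]
    - [0, 0, -80]
  rot:
    - [0, 0, 0]
    - [0, 0, 0]
    - [0, 0, 0]
    - [0, 0, 0]
    - [0, 0, 0]
    - [0, 0, 0]
    - [0, 0, 0]
    - [0, 0, 0]
    - [0, 0, 0]
    - [0, 0, 0]
  grip: [0, 0.15, 0.3, 0.5, 0.5, 0.5, 0.5, 0.5, 0.5, 0.5]

```text
time_s: 21.65
eef_pos: [0.57, 0.3925, 0.2728]
eef_rot: [0.001, 0.701, 0.713, 0.003]
wrist_force: [0.4, 1.1, 0.5]
opening: 0.5
grasp_force: 0.0
```

Run:
```python
from h import *
for n in("wrist","top"):
    c=shot(n); print(n); tabs(c,.188,.212,(.5,.64,.1,.45),8); tabs(c,.06,.095,(.5,.64,.3,.45))
o=readout.get_obs(); print(o["eef_pos"],o["opening"],o["wrist_force"])
```

```text
wrist
1070 z 0.1976 0.1987 c [568.6 390.4] [ 9.8 44.4] 1.0
118 z 0.0891 0.0911 c [568.3 423.5] [55.6  0.4] 0.9
37 z 0.0892 0.0948 c [614.5 415.8] [15.1  4.9] 70.4
94 z 0.0842 0.0942 c [613.  396.9] [16.3  5.6] 56.7
176 z 0.0863 0.0944 c [615.2 338.3] [54.3  8.3] 81.2
top
87 z 0.1978 0.201 c [569.1 386.5] [44.2 10.3] 89.7
34 z 0.0874 0.0937 c [616.  364.3] [ 7.3 51.4] 9.3
38 z 0.0871 0.0944 c [570.5 357.9] [53.7  3.5] 0.7
[0.5687987 0.3919584 0.2693368] 0.5030358012771322 [ 0.06512464  0.48840743 -0.87631707]
```

Request:
play_rows:
  xyz:
    - [-20, -1, 0]
    - [-70, -4, 0]
    - [-130, -8, 0]
    - [-190, -12, 0]
    - [-250, -15, 0]
    - [-310, -19, 0]
    - [-370, -23, 0]
    - [-430, -27, 0]
    - [-490, -30, 0]
    - [-550, -34, 0]
  rot:
    - [0, 0, 0]
    - [0, 0, 0]
    - [0, 0, 0]
    - [0, 0, 0]
    - [0, 0, 0]
    - [0, 0, 0]
    - [0, 0, 0]
    - [0, 0, 0]
    - [0, 0, 0]
    - [0, 0, 0]
  grip: [0.5, 0.5, 0, 0, 0, 0, 0, 0, 0, 0]

```text
time_s: 23.0
eef_pos: [0.5423, -0.1611, 0.2664]
eef_rot: [-0.001, 0.701, 0.713, -0.0]
wrist_force: [0.2, -1.0, -0.2]
opening: 0.002
grasp_force: 0.0
```

Request:
play_rows:
  xyz:
    - [-55, -3, 0]
    - [-110, -7, 0]
    - [-150, -10, 0]
    - [-168, -10.5, 0]
    - [-168, -10.5, 20]
    - [-168, -10.5, 50]
    - [-168, -10.5, 75]
    - [-168, -10.5, 80]
    - [-168, -10.5, 80]
    - [-168, -10.5, 80]
  rot:
    - [0, 0, 0]
    - [0, 0, 0]
    - [0, 0, 0]
    - [0, 0, 0]
    - [0, 0, 0]
    - [0, 0, 0]
    - [0, 0, 0]
    - [0, 0, 0]
    - [0, 0, 0]
    - [0, 0, 0]
  grip: [0, 0, 0, 0, 0, 0, 0, 0, 0, 0]

```text
time_s: 24.25
eef_pos: [0.5375, -0.3269, 0.1891]
eef_rot: [0.001, 0.7, 0.714, 0.0]
wrist_force: [0.5, 0.1, -0.3]
opening: -0.002
grasp_force: 0.0
```

Request:
play_rows:
  xyz:
    - [0, 0, 12]
    - [0, 0, 20]
    - [0, 0, 25]
    - [0, 0, 28]
    - [0, 0, 30]
    - [0, 0, 32]
    - [0, 0, 33]
    - [0, 0, 33]
    - [0, 0, 33]
    - [0, 0, 33]
  rot:
    - [0, 0, 0]
    - [0, 0, 0]
    - [0, 0, 0]
    - [0, 0, 0]
    - [0, 0, 0]
    - [0, 0, 0]
    - [0, 0, 0]
    - [0, 0, 0]
    - [0, 0, 0]
    - [0, 0, 0]
  grip: [0, 0, 0, 0, 0, 0, 0, 0, 0, 0]

```text
time_s: 25.5
eef_pos: [0.5389, -0.3284, 0.1591]
eef_rot: [0.003, 0.701, 0.713, 0.0]
wrist_force: [-1.7, 2.6, 18.6]
opening: -0.0
grasp_force: 9.5
```

Bottomed at the stop. I'll retreat upward, open the gripper and check that the module sprang up.

Request:
play_rows:
  xyz:
    - [0, 0, -10]
    - [0, 0, -20]
    - [0, 0, -35]
    - [0, 0, -50]
    - [0, 0, -65]
    - [0, 0, -65]
    - [0, 0, -65]
    - [0, 0, -65]
    - [0, 0, -65]
    - [0, 0, -65]
  rot:
    - [0, 0, 0]
    - [0, 0, 0]
    - [0, 0, 0]
    - [0, 0, 0]
    - [0, 0, 0]
    - [0, 0, 0]
    - [0, 0, 0]
    - [0, 0, 0]
    - [0, 0, 0]
    - [0, 0, 0]
  grip: [0, 0, 0, 0, 0.8, 0.8, 0.8, 0.8, 0.8, 0.8]

```text
time_s: 26.75
eef_pos: [0.5367, -0.3269, 0.2195]
eef_rot: [-0.0, 0.701, 0.713, 0.0]
wrist_force: [-0.3, 0.0, 0.1]
opening: 0.797
grasp_force: 0.0
```

Run:
```python
from h import *
c=shot("wrist"); tabs(c,.138,.17,(.5,.58,-.38,-.17))
print(readout.get_obs()["eef_pos"])
```

```text
1301 z 0.1593 0.1603 c [ 537.7 -327.6] [ 9.9 44.7] 1.0
[ 0.53673688 -0.32691675  0.2195508 ]
```

Request:
play_rows:
  xyz:
    - [-0.7, 1, 25]
    - [-0.7, 1, 50]
    - [-0.7, 1, 65]
    - [-0.7, 1, 71]
    - [-0.7, 1, 71]
    - [-0.7, 1, 71]
    - [-0.7, 1, 71]
    - [-0.7, 1, 71]
    - [-0.7, 1, 71]
    - [-0.7, 1, 71]
  rot:
    - [0, 0, 0]
    - [0, 0, 0]
    - [0, 0, 0]
    - [0, 0, 0]
    - [0, 0, 0]
    - [0, 0, 0]
    - [0, 0, 0]
    - [0, 0, 0]
    - [0, 0, 0]
    - [0, 0, 0]
  grip: [0.8, 0.8, 0.8, 0.8, 0.8, 0.0, 0.0, 0.0, 0.0, 0.0]

```text
time_s: 28.05
eef_pos: [0.5379, -0.3278, 0.1491]
eef_rot: [0.0, 0.701, 0.713, -0.0]
wrist_force: [-0.5, -0.6, 1.0]
opening: 0.107
grasp_force: 59.8
```

Request:
play_rows:
  xyz:
    - [0, 0, 0]
    - [0, 0, 0]
    - [0, 0, -10]
    - [0, 0, -25]
    - [0, 0, -45]
    - [0, 0, -70]
    - [0, 0, -100]
    - [0, 0, -115]
    - [0, 0, -115]
    - [0, 0, -115]
  rot:
    - [0, 0, 0]
    - [0, 0, 0]
    - [0, 0, 0]
    - [0, 0, 0]
    - [0, 0, 0]
    - [0, 0, 0]
    - [0, 0, 0]
    - [0, 0, 0]
    - [0, 0, 0]
    - [0, 0, 0]
  grip: [0, 0, 0, 0, 0, 0, 0, 0, 0, 0]

```text
time_s: 29.3
eef_pos: [0.5373, -0.3272, 0.2625]
eef_rot: [-0.001, 0.701, 0.713, -0.0]
wrist_force: [-0.2, -0.6, -4.0]
opening: 0.111
grasp_force: 59.2
```

Request:
play_rows:
  xyz:
    - [20, -2, 0]
    - [70, -7, 0]
    - [130, -13, 0]
    - [190, -18, 0]
    - [250, -24, 0]
    - [310, -30, 0]
    - [370, -36, 0]
    - [430, -42, 0]
    - [490, -48, 0]
    - [550, -53, 0]
  rot:
    - [0, 0, 0]
    - [0, 0, 0]
    - [0, 0, 0]
    - [0, 0, 0]
    - [0, 0, 0]
    - [0, 0, 0]
    - [0, 0, 0]
    - [0, 0, 0]
    - [0, 0, 0]
    - [0, 0, 0]
  grip: [0, 0, 0, 0, 0, 0, 0, 0, 0, 0]

```text
time_s: 30.55
eef_pos: [0.473, 0.2237, 0.263]
eef_rot: [-0.0, 0.701, 0.714, -0.0]
wrist_force: [1.0, -1.3, -2.8]
opening: 0.103
grasp_force: 59.1
```

Request:
play_rows:
  xyz:
    - [40, -2, 0]
    - [70, -4, 0]
    - [83, -4.5, 0]
    - [87, -4.5, 0]
    - [87, -4.5, 0]
    - [87, -4.5, 0]
    - [87, -4.5, 0]
    - [87, -4.5, 0]
    - [87, -4.5, 0]
    - [87, -4.5, 0]
  rot:
    - [0, 0, 0]
    - [0, 0, 0]
    - [0, 0, 0]
    - [0, 0, 0]
    - [0, 0, 0]
    - [0, 0, 0]
    - [0, 0, 0]
    - [0, 0, 0]
    - [0, 0, 0]
    - [0, 0, 0]
  grip: [0, 0, 0, 0, 0, 0, 0, 0, 0, 0]

```text
time_s: 31.8
eef_pos: [0.4689, 0.3082, 0.2638]
eef_rot: [0.0, 0.701, 0.713, -0.0]
wrist_force: [-0.3, -1.5, -2.9]
opening: 0.105
grasp_force: 59.1
```

Run:
```python
from h import *
c=shot("wrist"); print("held");W=cloud(c)
tabs(c,.255,.285,(.4,.55,.2,.45),30); print("rack"); tabs(c,.145,.172,(.5,.64,.1,.45)); 
c=shot("top");print("top"); tabs(c,.145,.17,(.5,.64,.1,.34)); tabs(c,.1,.13,(.4,.7,-.05,.1))
print(readout.get_obs()["eef_pos"])
```

```text
held
5005 z 0.2736 0.2816 c [465.5 310.4] [43.8 33.6] 64.5
rack
1746 z 0.1635 0.1703 c [548.4 396.9] [40.5 51.2] 67.6
420 z 0.1629 0.1645 c [603.7 391.8] [23.3  9. ] 1.5
1762 z 0.1631 0.1657 c [567.  313.5] [95.4 14.6] 2.4
598 z 0.1622 0.1641 c [594.  232.7] [43.9  9.5] 0.6
top
131 z 0.1634 0.1681 c [569.1 229. ] [93.7 10.8] 1.3
136 z 0.1638 0.1677 c [569.9 148.6] [93.9 10.9] 0.4
122 z 0.164 0.1675 c [569.3 307.1] [10.2 95.5] 88.8
76 z 0.115 0.1192 c [639.8  40.1] [10.5 43.3] 10.6
62 z 0.1163 0.1194 c [476.5  -0.5] [43.5  9.7] 55.1
[0.46884493 0.30822848 0.26379455]
```

Request:
play_rows:
  xyz:
    - [1, 0, 35]
    - [1, 0, 60]
    - [1, 0, 67]
    - [1, 0, 67]
    - [1, 20, 67]
    - [1, 40, 67]
    - [1, 60, 67]
    - [1, 80, 67]
    - [1, 95, 67]
    - [1, 100, 67]
  rot:
    - [0, 0, 0]
    - [0, 0, 0]
    - [0, 0, 0]
    - [0, 0, 0]
    - [0, 0, 0]
    - [0, 0, 0]
    - [0, 0, 0]
    - [0, 0, 0]
    - [0, 0, 0]
    - [0, 0, 0]
  grip: [0, 0, 0, 0, 0, 0, 0, 0, 0, 0]

```text
time_s: 33.15
eef_pos: [0.5699, 0.311, 0.1976]
eef_rot: [0.0, 0.701, 0.713, 0.001]
wrist_force: [0.6, -0.7, -3.5]
opening: 0.104
grasp_force: 59.2
```

Request:
play_rows:
  xyz:
    - [0, 0, 0]
    - [0, 0, 3]
    - [0, 0, 6]
    - [0, 0, 8]
    - [0, 0, 10]
    - [0, 0, 10]
    - [0, 0, 10]
    - [0, 0, 10]
    - [0, 0, 10]
    - [0, 0, 10]
  rot:
    - [0, 0, 0]
    - [0, 0, 0]
    - [0, 0, 0]
    - [0, 0, 0]
    - [0, 0, 0]
    - [0, 0, 0]
    - [0, 0, 0]
    - [0, 0, 0]
    - [0, 0, 0]
    - [0, 0, 0]
  grip: [0, 0, 0, 0, 0, 0, 0, 0, 0, 0]

```text
time_s: 34.4
eef_pos: [0.5688, 0.3112, 0.1876]
eef_rot: [0.0, 0.701, 0.713, 0.0]
wrist_force: [-4.0, -1.0, 6.3]
opening: 0.108
grasp_force: 60.4
```

Request:
play_rows:
  xyz:
    - [0, 0, 0]
    - [0, 0, 0]
    - [0, 0, 0]
    - [0, 0, 0]
    - [0, 0, 0]
    - [0, 0, 0]
    - [0, 0, -15]
    - [0, 0, -40]
    - [0, 0, -75]
    - [0, 0, -80]
  rot:
    - [0, 0, 0]
    - [0, 0, 0]
    - [0, 0, 0]
    - [0, 0, 0]
    - [0, 0, 0]
    - [0, 0, 0]
    - [0, 0, 0]
    - [0, 0, 0]
    - [0, 0, 0]
    - [0, 0, 0]
  grip: [0, 0.15, 0.3, 0.5, 0.5, 0.5, 0.5, 0.5, 0.5, 0.5]

```text
time_s: 35.65
eef_pos: [0.5706, 0.3116, 0.2715]
eef_rot: [0.002, 0.701, 0.713, 0.003]
wrist_force: [-0.1, 0.8, 0.0]
opening: 0.498
grasp_force: 0.0
```

Request:
play_rows:
  xyz:
    - [-35, -11, 0]
    - [-70, -22, 0]
    - [-115, -36, 0]
    - [-160, -51, 0]
    - [-205, -65, 0]
    - [-250, -79, 0]
    - [-290, -92, 0]
    - [-309, -98, 0]
    - [-309, -98, 0]
    - [-309, -98, 0]
  rot:
    - [0, 0, 0]
    - [0, 0, 0.1]
    - [0, 0, 0.22]
    - [0, 0, 0.34]
    - [0, 0, 0.46]
    - [0, 0, 0.55]
    - [0, 0, 0.618]
    - [0, 0, 0.618]
    - [0, 0, 0.618]
    - [0, 0, 0.618]
  grip: [0.5, 0.5, 0.8, 0.8, 0.8, 0.8, 0.8, 0.8, 0.8, 0.8]

```text
time_s: 36.9
eef_pos: [0.4764, 0.0008, 0.2667]
eef_rot: [-0.0, 0.884, 0.467, 0.0]
wrist_force: [0.6, -0.3, 1.0]
opening: 0.797
grasp_force: 0.0
```

Run:
```python
from h import *
c=shot("wrist"); tabs(c,.1,.13,(.38,.7,-.1,.12)); 
c=shot("scene");print("scene"); tabs(c,.188,.21,(.5,.64,.1,.45),8)
print(readout.get_obs()["eef_pos"]); T=pose(); print(np.round(T[:3,:3],3))
```

```text
1242 z 0.1146 0.1163 c [638.5  43.1] [11.5 44.8] 11.3
611 z 0.1152 0.1165 c [475.3   2.9] [43.8  9.7] 55.6
scene
67 z 0.1973 0.1996 c [571.3 387.1] [45.3 12.3] 89.1
82 z 0.1961 0.1993 c [571.9 308.1] [46.4 12.4] 89.8
[0.47652567 0.00114026 0.26667889]
[[ 0.564  0.826 -0.   ]
 [ 0.826 -0.564  0.   ]
 [ 0.    -0.    -1.   ]]
```

Request:
play_rows:
  xyz:
    - [0, 0, 40]
    - [0, 0, 95]
    - [0, 0, 140]
    - [0, 0, 156]
    - [0, 0, 161.5]
    - [0, 0, 161.5]
    - [0, 0, 161.5]
    - [0, 0, 161.5]
    - [0, 0, 161.5]
    - [0, 0, 161.5]
  rot:
    - [0, 0, 0]
    - [0, 0, 0]
    - [0, 0, 0]
    - [0, 0, 0]
    - [0, 0, 0]
    - [0, 0, 0]
    - [0, 0, 0]
    - [0, 0, 0]
    - [0, 0, 0]
    - [0, 0, 0]
  grip: [0.8, 0.8, 0.8, 0.8, 0.8, 0.8, 0, 0, 0, 0]

```text
time_s: 38.25
eef_pos: [0.4765, 0.0002, 0.1055]
eef_rot: [0.0, 0.885, 0.467, 0.0]
wrist_force: [-0.4, 0.5, 1.0]
opening: 0.103
grasp_force: 61.1
```

Request:
play_rows:
  xyz:
    - [0, 0, 0]
    - [0, 0, 0]
    - [0, 0, -20]
    - [0, 0, -60]
    - [0, 0, -110]
    - [0, 0, -150]
    - [0, 0, -159]
    - [0, 0, -159]
    - [0, 0, -159]
    - [0, 0, -159]
  rot:
    - [0, 0, 0]
    - [0, 0, 0]
    - [0, 0, 0]
    - [0, 0, 0]
    - [0, 0, 0]
    - [0, 0, 0]
    - [0, 0, 0]
    - [0, 0, 0]
    - [0, 0, 0]
    - [0, 0, 0]
  grip: [0, 0, 0, 0, 0, 0, 0, 0, 0, 0]

```text
time_s: 39.5
eef_pos: [0.4756, 0.0005, 0.2625]
eef_rot: [-0.001, 0.884, 0.467, -0.001]
wrist_force: [0.8, 0.1, -2.2]
opening: 0.106
grasp_force: 60.7
```

Request:
play_rows:
  xyz:
    - [10, -7, 0]
    - [35, -26, 0]
    - [65, -48, 0]
    - [95, -70, 0]
    - [125, -92, 0]
    - [150, -110, 0]
    - [172, -126, 0]
    - [184, -134.5, 0]
    - [184, -134.5, 0]
    - [184, -134.5, 0]
  rot:
    - [0, 0, -0.05]
    - [0, 0, -0.13]
    - [0, 0, -0.23]
    - [0, 0, -0.33]
    - [0, 0, -0.43]
    - [0, 0, -0.53]
    - [0, 0, -0.618]
    - [0, 0, -0.618]
    - [0, 0, -0.618]
    - [0, 0, -0.618]
  grip: [0, 0, 0, 0, 0, 0, 0, 0, 0, 0]

```text
time_s: 40.75
eef_pos: [0.4693, 0.2275, 0.2641]
eef_rot: [0.0, 0.701, 0.713, -0.0]
wrist_force: [0.3, 0.2, -2.5]
opening: 0.108
grasp_force: 60.6
```

Run:
```python
from h import *
c=shot("wrist"); save(c,"w4.png"); print("rack"); tabs(c,.145,.172,(.5,.64,.1,.45)); 
c=shot("top");print("top"); tabs(c,.145,.17,(.5,.64,.1,.27)); tabs(c,.1,.13,(.4,.7,-.05,.1));tabs(c,.25,.3,(.44,.49,.1,.3))
print(readout.get_obs()["eef_pos"])
```

```text
rack
51 z 0.1478 0.1506 c [568.9 369. ] [ 1.3 10.2] 87.7
1727 z 0.1635 0.17 c [548.4 317.5] [40.7 50.6] 68.7
426 z 0.1629 0.1645 c [604.  311.6] [22.6  8.9] 1.8
1763 z 0.1631 0.1658 c [567.6 233.5] [95.8 14.7] 2.4
628 z 0.1621 0.1643 c [593.6 152.3] [46.3  9.5] 0.1
top
128 z 0.1638 0.1677 c [569.2 228.8] [93.8 10.4] 0.5
136 z 0.1633 0.1678 c [570.2 149. ] [93.9 10.8] 1.3
74 z 0.1155 0.1203 c [645.   -3.9] [10.5 43.2] 11.6
47 z 0.2706 0.2773 c [465.7 210.4] [13.  28.3] 82.2
[0.46942857 0.22726103 0.26423915]
```

View pics/w4.png

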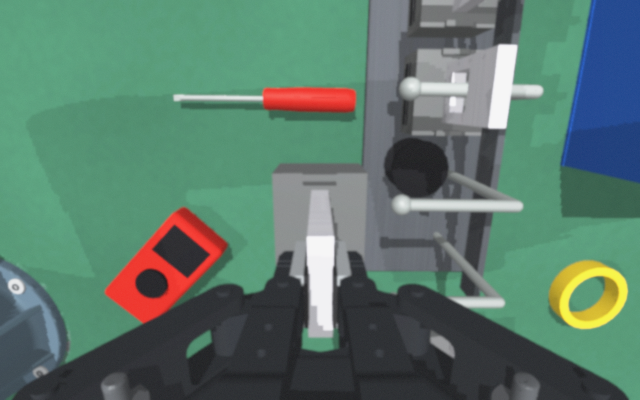

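The module is held upright and the next peg's ball is at (400,204). One module is visible hanging at (460,90). The top view's depth shows that module4 has been knocked to about (0.645, -0.004).

Request:
play_rows:
  xyz:
    - [1.5, 0, 35]
    - [1.5, 0, 60]
    - [1.5, 0, 67]
    - [1.5, 0, 67]
    - [1.5, 20, 67]
    - [1.5, 40, 67]
    - [1.5, 60, 67]
    - [1.5, 80, 67]
    - [1.5, 95, 67]
    - [1.5, 99, 67]
  rot:
    - [0, 0, 0]
    - [0, 0, 0]
    - [0, 0, 0]
    - [0, 0, 0]
    - [0, 0, 0]
    - [0, 0, 0]
    - [0, 0, 0]
    - [0, 0, 0]
    - [0, 0, 0]
    - [0, 0, 0]
  grip: [0, 0, 0, 0, 0, 0, 0, 0, 0, 0]

```text
time_s: 42.1
eef_pos: [0.5693, 0.2313, 0.1981]
eef_rot: [0.0, 0.701, 0.713, 0.001]
wrist_force: [-0.1, -0.0, -2.1]
opening: 0.109
grasp_force: 60.5
```

Request:
play_rows:
  xyz:
    - [0, 0, 0]
    - [0, 0, 3]
    - [0, 0, 6]
    - [0, 0, 8]
    - [0, 0, 10]
    - [0, 0, 10]
    - [0, 0, 10]
    - [0, 0, 10]
    - [0, 0, 10]
    - [0, 0, 10]
  rot:
    - [0, 0, 0]
    - [0, 0, 0]
    - [0, 0, 0]
    - [0, 0, 0]
    - [0, 0, 0]
    - [0, 0, 0]
    - [0, 0, 0]
    - [0, 0, 0]
    - [0, 0, 0]
    - [0, 0, 0]
  grip: [0, 0, 0, 0, 0, 0, 0, 0, 0, 0]

```text
time_s: 43.35
eef_pos: [0.5683, 0.2315, 0.1877]
eef_rot: [0.0, 0.701, 0.713, 0.0]
wrist_force: [-4.9, 0.4, 4.9]
opening: 0.111
grasp_force: 61.5
```

Request:
play_rows:
  xyz:
    - [0, 0, 0]
    - [0, 0, 0]
    - [0, 0, 0]
    - [0, 0, 0]
    - [0, 0, 0]
    - [0, 0, 0]
    - [0, 0, -15]
    - [0, 0, -40]
    - [0, 0, -75]
    - [0, 0, -80]
  rot:
    - [0, 0, 0]
    - [0, 0, 0]
    - [0, 0, 0]
    - [0, 0, 0]
    - [0, 0, 0]
    - [0, 0, 0]
    - [0, 0, 0]
    - [0, 0, 0]
    - [0, 0, 0]
    - [0, 0, 0]
  grip: [0, 0.15, 0.3, 0.5, 0.5, 0.5, 0.5, 0.5, 0.5, 0.5]

```text
time_s: 44.6
eef_pos: [0.57, 0.2318, 0.2717]
eef_rot: [0.002, 0.701, 0.713, 0.003]
wrist_force: [0.9, 0.8, 0.5]
opening: 0.506
grasp_force: 0.0
```

Request:
play_rows:
  xyz:
    - [-20, 6, 0]
    - [-60, 18, 0]
    - [-110, 33, 0]
    - [-160, 49, 0]
    - [-205, 62, 0]
    - [-237, 72, 0]
    - [-237, 72, 0]
    - [-237, 72, 0]
    - [-237, 72, 0]
    - [-237, 72, 0]
  rot:
    - [0, 0, 0]
    - [0, 0, -0.06]
    - [0, 0, -0.12]
    - [0, 0, -0.178]
    - [0, 0, -0.178]
    - [0, 0, -0.178]
    - [0, 0, -0.178]
    - [0, 0, -0.178]
    - [0, 0, -0.178]
    - [0, 0, -0.178]
  grip: [0.5, 0.5, 0.8, 0.8, 0.8, 0.8, 0.8, 0.8, 0.8, 0.8]

```text
time_s: 45.85
eef_pos: [0.6443, -0.0033, 0.2673]
eef_rot: [-0.0, 0.634, 0.773, 0.0]
wrist_force: [-0.4, 0.2, -0.1]
opening: 0.802
grasp_force: 0.0
```

Run:
```python
from h import *
c=shot("wrist"); tabs(c,.1,.13,(.58,.7,-.1,.12)); 
c=shot("scene");print("scene"); tabs(c,.188,.21,(.5,.64,.1,.45),8)
tabs(c,.1,.13,(.58,.7,-.1,.12),8)
print(readout.get_obs()["eef_pos"]); T=pose(); print(np.round(T[:3,:3],3))
```

```text
603 z 0.1152 0.1164 c [644.8  -0.9] [ 9.6 44.3] 11.1
scene
70 z 0.1964 0.2004 c [571.6 387.2] [13.4 43.1] 3.5
77 z 0.1967 0.2008 c [572.  307.9] [10.7 48.6] 0.4
83 z 0.1962 0.1991 c [572.3 231.2] [13.6 46.9] 1.2
108 z 0.1144 0.1181 c [646.5  -2. ] [12.3 45.8] 12.4
[ 0.64440679 -0.00348407  0.26742652]
[[-0.196  0.981  0.   ]
 [ 0.981  0.196 -0.   ]
 [-0.     0.    -1.   ]]
```

Request:
play_rows:
  xyz:
    - [1, 0, 40]
    - [1, 0, 95]
    - [1, 0, 140]
    - [1, 0, 156]
    - [1, 0, 162]
    - [1, 0, 162]
    - [1, 0, 162]
    - [1, 0, 162]
    - [1, 0, 162]
    - [1, 0, 162]
  rot:
    - [0, 0, 0]
    - [0, 0, 0]
    - [0, 0, 0]
    - [0, 0, 0]
    - [0, 0, 0]
    - [0, 0, 0]
    - [0, 0, 0]
    - [0, 0, 0]
    - [0, 0, 0]
    - [0, 0, 0]
  grip: [0.8, 0.8, 0.8, 0.8, 0.8, 0.8, 0, 0, 0, 0]

```text
time_s: 47.2
eef_pos: [0.6448, -0.0033, 0.106]
eef_rot: [0.001, 0.635, 0.773, 0.0]
wrist_force: [1.0, -0.2, 2.4]
opening: 0.107
grasp_force: 59.0
```

Request:
play_rows:
  xyz:
    - [0, 0, 0]
    - [0, 0, 0]
    - [0, 0, -20]
    - [0, 0, -60]
    - [0, 0, -110]
    - [0, 0, -150]
    - [0, 0, -159]
    - [0, 0, -159]
    - [0, 0, -159]
    - [0, 0, -159]
  rot:
    - [0, 0, 0]
    - [0, 0, 0]
    - [0, 0, 0]
    - [0, 0, 0]
    - [0, 0, 0]
    - [0, 0, 0]
    - [0, 0, 0]
    - [0, 0, 0]
    - [0, 0, 0]
    - [0, 0, 0]
  grip: [0, 0, 0, 0, 0, 0, 0, 0, 0, 0]

```text
time_s: 48.45
eef_pos: [0.6434, -0.0032, 0.262]
eef_rot: [-0.002, 0.635, 0.773, -0.001]
wrist_force: [0.1, -0.3, -2.5]
opening: 0.109
grasp_force: 58.8
```

Request:
play_rows:
  xyz:
    - [10, -30, 0]
    - [25, -70, 0]
    - [45, -110, 0]
    - [75, -143, 0]
    - [115, -143, 0]
    - [155, -143, 0]
    - [178, -143, 0]
    - [183, -143, 0]
    - [183, -143, 0]
    - [183, -143, 0]
  rot:
    - [0, 0, 0.03]
    - [0, 0, 0.07]
    - [0, 0, 0.12]
    - [0, 0, 0.178]
    - [0, 0, 0.178]
    - [0, 0, 0.178]
    - [0, 0, 0.178]
    - [0, 0, 0.178]
    - [0, 0, 0.178]
    - [0, 0, 0.178]
  grip: [0, 0, 0, 0, 0, 0, 0, 0, 0, 0]

```text
time_s: 49.7
eef_pos: [0.4686, 0.1475, 0.2641]
eef_rot: [-0.0, 0.701, 0.713, -0.0]
wrist_force: [-0.4, 0.4, -2.4]
opening: 0.112
grasp_force: 59.7
```

Run:
```python
from h import *
c=shot("wrist"); print("rack"); tabs(c,.145,.172,(.5,.64,.1,.45)); 
print(readout.get_obs()["eef_pos"])
```

```text
rack
27 z 0.1475 0.1495 c [568.7 289.5] [10.7  0.8] 3.3
1716 z 0.1635 0.1702 c [547.9 238.6] [40.8 48.4] 70.1
444 z 0.1628 0.1644 c [604.2 231.9] [23.6  8.9] 0.8
1761 z 0.1631 0.1656 c [568.2 153.5] [96.2 14.5] 2.4
[0.46864193 0.14752575 0.26412302]
```

Request:
play_rows:
  xyz:
    - [1, 0, 35]
    - [1, 0, 60]
    - [1, 0, 67]
    - [1, 0, 67]
    - [1, 20, 67]
    - [1, 40, 67]
    - [1, 60, 67]
    - [1, 80, 67]
    - [1, 95, 67]
    - [1, 100, 67]
  rot:
    - [0, 0, 0]
    - [0, 0, 0]
    - [0, 0, 0]
    - [0, 0, 0]
    - [0, 0, 0]
    - [0, 0, 0]
    - [0, 0, 0]
    - [0, 0, 0]
    - [0, 0, 0]
    - [0, 0, 0]
  grip: [0, 0, 0, 0, 0, 0, 0, 0, 0, 0]

```text
time_s: 51.0
eef_pos: [0.5699, 0.151, 0.1987]
eef_rot: [0.001, 0.701, 0.713, 0.001]
wrist_force: [-0.2, -0.2, -2.6]
opening: 0.109
grasp_force: 59.7
```

Request:
play_rows:
  xyz:
    - [0, 0, 0]
    - [0, 0, 3]
    - [0, 0, 6]
    - [0, 0, 8]
    - [0, 0, 10]
    - [0, 0, 10]
    - [0, 0, 10]
    - [0, 0, 10]
    - [0, 0, 10]
    - [0, 0, 10]
  rot:
    - [0, 0, 0]
    - [0, 0, 0]
    - [0, 0, 0]
    - [0, 0, 0]
    - [0, 0, 0]
    - [0, 0, 0]
    - [0, 0, 0]
    - [0, 0, 0]
    - [0, 0, 0]
    - [0, 0, 0]
  grip: [0, 0, 0, 0, 0, 0, 0, 0, 0, 0]

```text
time_s: 52.25
eef_pos: [0.5683, 0.1512, 0.1882]
eef_rot: [0.0, 0.701, 0.714, 0.0]
wrist_force: [-4.2, -0.2, 5.2]
opening: 0.107
grasp_force: 60.9
```

Request:
play_rows:
  xyz:
    - [0, 0, 0]
    - [0, 0, 0]
    - [0, 0, 0]
    - [0, 0, 0]
    - [0, 0, 0]
    - [0, 0, 0]
    - [0, 0, -15]
    - [0, 0, -40]
    - [0, 0, -80]
    - [0, 0, -120]
  rot:
    - [0, 0, 0]
    - [0, 0, 0]
    - [0, 0, 0]
    - [0, 0, 0]
    - [0, 0, 0]
    - [0, 0, 0]
    - [0, 0, 0]
    - [0, 0, 0]
    - [0, 0, 0]
    - [0, 0, 0]
  grip: [0, 0.15, 0.3, 0.5, 0.5, 0.5, 0.5, 0.5, 0.5, 0.5]

```text
time_s: 53.5
eef_pos: [0.5683, 0.1512, 0.3096]
eef_rot: [0.0, 0.701, 0.713, 0.0]
wrist_force: [0.5, -0.7, -1.2]
opening: 0.503
grasp_force: 0.0
```

Request:
play_rows:
  xyz:
    - [-50, -20, 0]
    - [-100, -40, 0]
    - [-150, -60, 0]
    - [-200, -80, 0]
    - [-200, -80, 0]
    - [-200, -80, 0]
    - [-200, -80, 0]
    - [-200, -80, 0]
    - [-200, -80, 0]
    - [-200, -80, 0]
  rot:
    - [0, 0, 0]
    - [0, 0, 0]
    - [0, 0, 0]
    - [0, 0, 0]
    - [0, 0, 0]
    - [0, 0, 0]
    - [0, 0, 0]
    - [0, 0, 0]
    - [0, 0, 0]
    - [0, 0, 0]
  grip: [0.5, 0.5, 0.5, 0.5, 0.5, 0.5, 0.5, 0.5, 0.5, 0.5]

```text
time_s: 54.75
eef_pos: [0.4921, -0.0499, 0.3072]
eef_rot: [-0.0, 0.7, 0.714, -0.0]
wrist_force: [0.7, -0.5, 0.6]
opening: 0.497
grasp_force: 0.0
```

Run:
```python
from h import *
for n in("scene","top"):
    c=shot(n);print(n); tabs(c,.188,.21,(.5,.64,.1,.45),8)
    if n=="scene": save(c,"end.png",(330,90,510,240),4)
```

```text
scene
68 z 0.1962 0.2 c [571.3 386.9] [12.9 42. ] 3.2
81 z 0.1965 0.1997 c [571.6 308.3] [13.  49.7] 1.6
84 z 0.196 0.1996 c [572.4 231. ] [11.2 48. ] 0.8
82 z 0.1958 0.1989 c [571.7 153.5] [45.8 12.4] 89.0
top
81 z 0.1977 0.2007 c [568.9 151.7] [10.2 43.8] 0.5
88 z 0.198 0.2012 c [569.1 387.2] [43.9 10.2] 89.6
88 z 0.1978 0.2013 c [569.6 308.8] [10.3 45.1] 0.8
81 z 0.1982 0.2014 c [568.9 231. ] [ 9.5 44.8] 1.1
```

View pics/end.png

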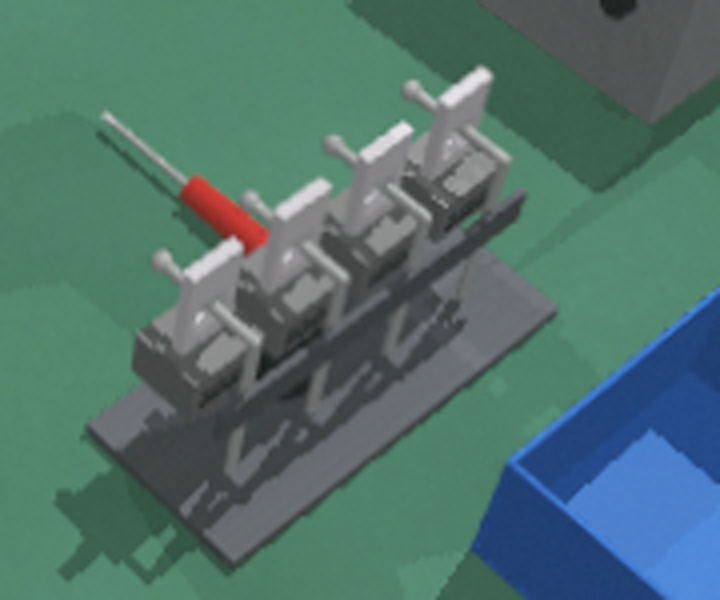

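The crop shows all four modules hanging upright, one to a peg, with their tabs near (210,270), (300,215), (385,160) and (465,105). The screwdriver is undisturbed.

```bash
python3 -c "
from bench import ctrl; print(ctrl.hand_in())"
```

```text
the job is handed in; nothing more can be done
None
```

I pressed the three keys in order and hung all four drive modules, one to a peg, checked in the camera images; the job is handed in, but the hand-in call returned no verdict.

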